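# Gauge the gap of a bolted test cell with a taper feeler

### The arm

A 6-joint arm with a two-finger parallel gripper is mounted at the origin on the work surface. World frame = base frame: x ahead of the robot, y to its left, z up, the work surface at z = 0. Lengths are in mm, angles in rad, forces in N, time in s.
With the tool pointing down it reaches from about 275 to 1000 mm from the base axis. Payload 8.4 kg.
Tool frame: the origin (TCP) lies between the finger pads; the fingertips stand r.nose_length ahead of it and the grasp point (between the pads) lies 8 mm behind it (r.nose_length is the distance from the TCP to the fingertips, in mm); y points along the fingers, x is the direction in which the jaws open and shut, and the axes are right-handed (so a half turn about y gives the same grasp; the last joint's range is limited). The gripper opens to 85 mm and grips with 20 to 120 N. Pads are 22 mm wide; open, the fingers measure 114 mm over their backs; the gripper's body (76 mm by 85 mm) begins 54 mm behind the grasp point. The pads swing forward as they close: fully open they stand 13 mm farther back than shut.
Start: joints at [-0.002, 0.353, 1.633, -0, 1.155, -0.002], TCP at [625.002, -0, 242.281] pointing down, gripper open.
Joint ranges: [-2.63, 2.63], [-0.92, 2.1], [0.06, 2.66], [-1.3, 4.44], [0, 2.69], [-3.02, 3.02]. Speed limits (rad/s): [2.22, 2.22, 2.79, 3.14, 3.14, 3.14].

### API

Orientations are given as [roll, pitch, yaw] about the fixed x, y, z axes, in that order (R = Rz(yaw) Ry(pitch) Rx(roll)).
In Python, from rig import r, cams, order gives the robot as it stands. The module is installed in compiled form; this text tells all that it offers.
- The arm moves only by the shell command python3 -m crank 'ROWS' [FORCE]. ROWS is JSON, a list of rows, each a list of 7 numbers: the turn, a rotation vector about the tool's x, y, z in degrees, then the shift along the tool's x, y, z in cm, then the opening, from -1 (shut) to 1 (fully open). A call has exactly 10 rows; each row shifts and turns the pose as measured when the row begins, along the tool's axes as they then stand; what a row does not reach is not made up. A row lasts 1/12 s, in which the tool goes at most 41.7 mm and 7.16 degrees, less where a joint would pass 70% of its speed; a pose out of reach is approached as far as the arm can. A call with a gripper value outside its range is refused whole. The fingers move at their own pace and stop on an object; FORCE is the grip in N (left out, the last holds). Time passes only in rows, so rows that do not move let the fingers close, or fill a call up. It gives the time, the measured TCP pose, the force and the opening at its end, in the units of the state.
- r.sense(): the state, without advancing time (a new reading comes with each control period).
- cams.grab_frame(name): name is "scene" or "side" or "wrist"; returns the picture (420x560x3 uint8, blue, green, red); there is no depth.
- cams.camera_info(name): a dict with "intrinsics" (3x3 intrinsics, pixels), "view" (4x4, takes a point from world to camera coordinates); the wrist camera has in their place "hand_eye" (4x4, takes a point from camera to tool coordinates, whose origin is the TCP and whose axes are the tool frame's). Camera axes: x right, y up, looking along -z (the intrinsics and any distortion apply to the point x, -y, -z); pixel columns grow to the right and rows downward; lengths in mm; the calibration is good to about 2 mm. A picture is of the moment at which its call begins: read the wrist's pose just before it. camera_info takes no time and is no camera call.
- order.sign_off(): hands the job in, once; it reports no verdict.
The state is a dict: "clock": time; "qpos": joint angles; "qvel": joint speeds; "joint_efforts": joint torques, N m; "eef_pos": TCP position; "tcp_rot": TCP orientation; "contact_force": force on the tool from outside, world axes, zero at the start; "wrist_torque": the same for the moment, N m; "opening": opening from 0.0 (shut) to 1.0 (fully open).
Only numpy, scipy, OpenCV 4.12 (cv2) and the standard library are available. Lean on these libraries where they do the work, as an engineer would, in place of code of your own. Each camera call takes 0.05 s, during which the arm holds its last target.

### The job

Take the feeler gauge with the lime-green handle out of the tool rack and slide its tapered blade straight down into the gap between the two plates of the bolted cell, midway between the bolts, until it drags snugly on both plates; do not force it. Finish while still holding it upright and still at that depth by its handle, with only the blade touching the cell, so that a colleague can read the scale and lock the wing nuts. Leave the other tools, the jar and the wheel where they are.

Things in the scene. Friction and masses are not known exactly. Their poses are not given: they have to be found in the camera images.
- gauge_grip (a point): Taper feeler gauge, 0.08 to 0.15 kg, upright in one of the three rack slots. This point: centre of its lime-green handle, 15 (x) by 28 (y) by 60 mm tall, 120 mm above the blade's tip. Steel blade below it: 90 mm long, 16 mm wide (y), tapering evenly from 8.3 mm thick (x) at the handle to 2.0 mm at the tip. z runs from tip to handle; a half turn about z makes no difference.
- gauge_tip (a point): Middle of the tip of the gauge's blade, 120 mm below gauge_grip along its z; same axes.
- rack: White fixed tool rack, 70 mm (x) by 200 mm (y), top at 105 mm; origin under its middle. Three 11 by 20 mm slots in a row along y, 60 mm apart; the handle's underside rests on the top, the blade hangs through, its tip 15 mm above the bench. The gauge's x lies along the rack's x: fingers closing along x clear the neighbours.
- stand: Fixed grey stand of the cell, base 190 mm (x) by 124 mm (y) by 10 mm, end blocks 46 mm high; origin under its middle, x along its two guide rods. The cell hangs on these rods and slides along x by up to 8 mm either way (about 1 N moves it), so it centres itself on the blade.
- slot_mouth (a point): Middle of the gap between the plates (within 0.5 mm), level with their top edges, 106 mm above the bench. x across the gap, y along it (plates are 96 mm long), z up. Bevels widen the mouth to about 14 mm; from 6 mm down the faces are parallel, 3.5 to 5.2 mm apart (varies, not told), so the blade first touches both plates with its tip 27 to 52 mm below the top edges.
- end_plate: Dark grey plate, 10 mm thick, 90 mm tall, on the gap's +x side. Origin on its inner face at mid-length, 106 mm below its top edge; x across the gap, z up. Four bolts with wing nuts join the plates; they cross the gap 37 mm either side of its middle, 18 and 54 mm below the top.
- pressure_plate: Lighter grey plate, same size and origin, on the gap's -x side. Springs under the wing nuts let it yield 1 mm for 5 N: past first touch each plate presses the blade with some 0.3 N more per mm of depth. Snug is about 3 to 6 N from each plate, some 10 to 20 mm past first touch; the downward push is then of like size (it depends on friction).
- nutdriver_mid (a point): Bystander: nut driver with a round orange handle, 28 mm across and 62 mm tall, standing in a rack slot; centre of the handle.
- scraper_mid (a point): Bystander: scraper with a brown wooden handle, 14 by 26 by 55 mm, standing in a rack slot; centre of the handle.
- wheel_mid (a point): Bystander: small yellow wheel with a black tyre, 66 mm across and 16 mm thick (hub 22 mm), lying on the bench; its centre.
- reagent_mid (a point): Bystander: amber glass jar with a blue cap, 60 mm across and 100 mm tall; its centre.
Things that resemble listed ones, but are neither listed nor needed, are in the scene too. What is shaped like the part that bears gauge_grip but pink or purple is not meant.

How it is judged:
By the outcome, as a careful person would: the job done as asked, in the order asked, and still so for the second after the job is handed in, while the arm keeps its last pose, push and grip.
It also fails if it takes over 48 s, if anything falls off the work surface, if the arm or the gripper's body presses on something with over 40 N, if the wrist force passes 120 N, or if a joint passes its speed limit or range.

## Working session

There is one attempt and no reset: what is moved stays moved. The work goes in short steps, Python scripts to look and compute and a shell command to move; the robot and the scene stay as the last step left them, time stands still between calls to the robot, and variables do not carry over. Pictures are saved under pics/ and viewed, and the job is handed in when it is done.

```bash
mkdir -p pics; python3 - <<'E'
from rig import r,cams,order
import cv2,numpy as np
print(r.sense(), r.nose_length)
for n in("scene","side","wrist"):
    i=cams.camera_info(n)
    print(n,{k:(np.round(np.array(v),4).tolist() if not isinstance(v,str) else v) for k,v in i.items()})
    cv2.imwrite(f"pics/{n}0.png",cams.grab_frame(n))
E
```

```text
{'clock': 0.0, 'qpos': array([-2.41531274e-03,  3.53664351e-01,  1.63412861e+00, -5.91586433e-05,
        1.15518054e+00, -2.40259488e-03]), 'qvel': array([-1.35820563e-03, -1.77266629e-03, -5.66770627e-04, -7.68760368e-05,
        2.02280150e-03,  4.96067942e-04]), 'joint_efforts': array([-2.03471049e-03, -6.05236173e+01, -3.42063046e+01, -2.62302356e-04,
        9.48130677e-03,  3.61521288e-06]), 'eef_pos': array([ 6.24547893e+02, -2.64294772e-02,  2.41553906e+02]), 'tcp_rot': array([-1.57084710e+00,  1.38097183e-03,  1.11699493e-05]), 'contact_force': array([-0.20226637, -0.42919719,  0.74995923]), 'wrist_torque': array([ 0.02344689,  0.02463753, -0.04437286]), 'opening': 0.9986360658315144} 11.0
scene {'intrinsics': [[528.5727, 0.0, 273.9087], [0.0, 528.5727, 210.4715], [0.0, 0.0, 1.0]], 'view': [[-0.3945, 0.9187, 0.0173, 203.4276], [-0.6889, -0.3081, 0.6561, 309.5943], [0.6082, 0.2469, 0.7544, -1584.7125], [0.0, 0.0, 0.0, 1.0]]}
side {'intrinsics': [[444.1233, 0.0, 278.0903], [0.0, 444.1233, 214.1675], [0.0, 0.0, 1.0]], 'view': [[0.8796, -0.4753, 0.0192, -492.458], [0.256, 0.5069, 0.8231, -233.0922], [-0.401, -0.7191, 0.5676, -825.9278], [0.0, 0.0, 0.0, 1.0]]}
wrist {'intrinsics': [[325.8324, 0.0, 277.2609], [0.0, 325.8324, 210.0046], [0.0, 0.0, 1.0]], 'hand_eye': [[1.0, -0.0002, 0.001, 0.5782], [0.001, 0.2821, -0.9594, -132.4256], [-0.0001, 0.9594, 0.2821, 71.424], [0.0, 0.0, 0.0, 1.0]]}
```

View pictures.

View pics/scene0.png

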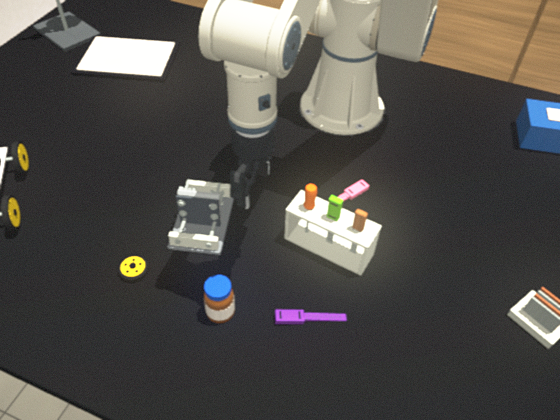

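View pics/side0.png

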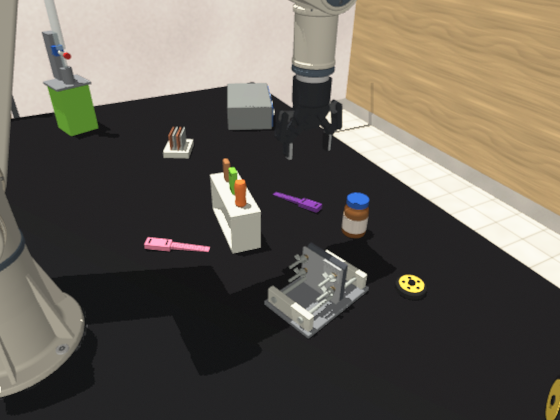

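View pics/wrist0.png

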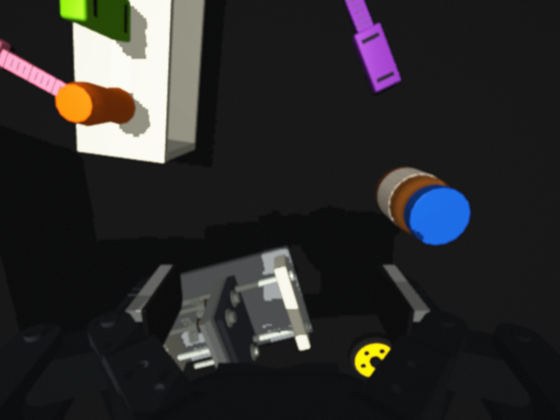

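```bash
cat > h.py <<'E'
import numpy as np,cv2
from scipy.spatial.transform import Rotation as R
from scipy.optimize import least_squares
from rig import r,cams
def grab(n,name):
    s=r.sense(); im=cams.grab_frame(n); cv2.imwrite(f"pics/{name}.png",im); return s,im
def P(n,s=None):
    i=cams.camera_info(n);K=np.array(i["intrinsics"])
    if n=="wrist":
        T=np.eye(4);T[:3,:3]=R.from_euler("xyz",s["tcp_rot"]).as_matrix();T[:3,3]=s["eef_pos"]
        V=np.linalg.inv(T@np.array(i["hand_eye"]))
    else: V=np.array(i["view"])
    return K@np.diag([1,-1,-1])@V[:3]
def proj(M,p): q=M@np.append(p,1);return q[:2]/q[2]
def onz(M,uv,z):
    A=np.c_[M[:,0],M[:,1],-np.append(uv,1)]
    return np.linalg.solve(A,-(M[:,2]*z+M[:,3]))[:2]
def tri(obs):
    A=[]
    for M,uv in obs:
        for k in (0,1): 
            a=uv[k]*M[2]-M[k]; A.append(a/np.linalg.norm(M[2,:3]))
    A=np.array(A); x=np.linalg.lstsq(A[:,:3],-A[:,3],rcond=None)[0]
    f=lambda x:np.concatenate([proj(M,x)-uv for M,uv in obs])
    x=least_squares(f,x).x
    return x,np.round(f(x),1)
def crop(src,x,y,w,h,f,name):
    im=cv2.imread(f"pics/{src}.png")[y:y+h,x:x+w]
    cv2.imwrite(f"pics/{name}.png",cv2.resize(im,None,fx=f,fy=f,interpolation=cv2.INTER_CUBIC))
E
python3 - <<'E'
from h import *
crop("scene0",150,165,110,95,7,"c1")
crop("scene0",275,175,120,100,6,"c2")
crop("side0",260,235,115,100,6,"c3")
crop("side0",200,150,80,100,6,"c4")
E
```

```text
(no output)
```

View pics/c1.png

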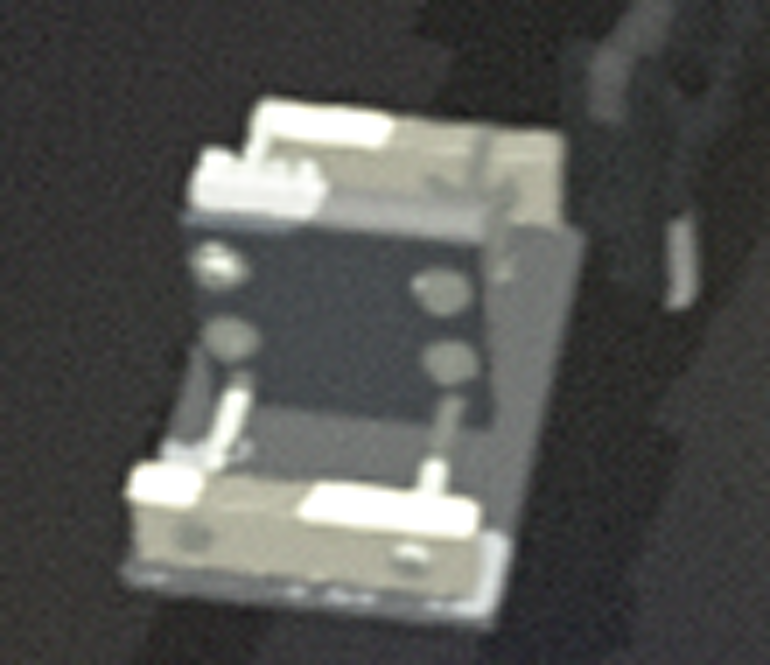

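View pics/c2.png

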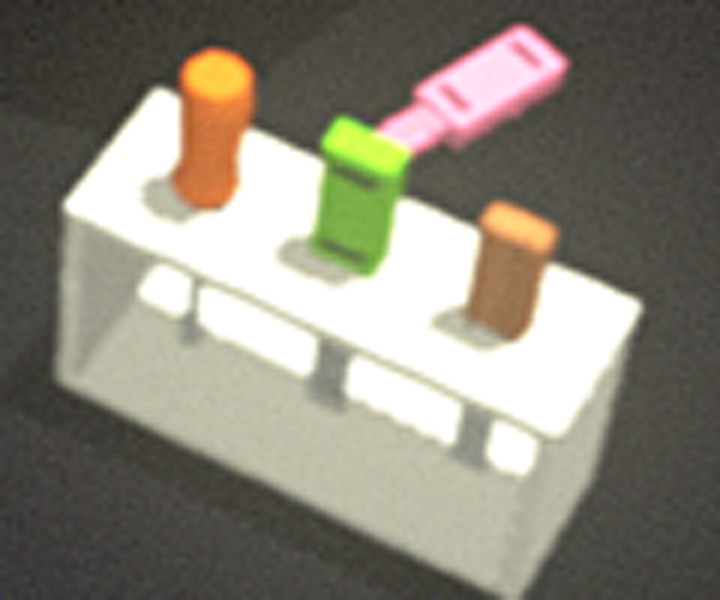

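View pics/c3.png

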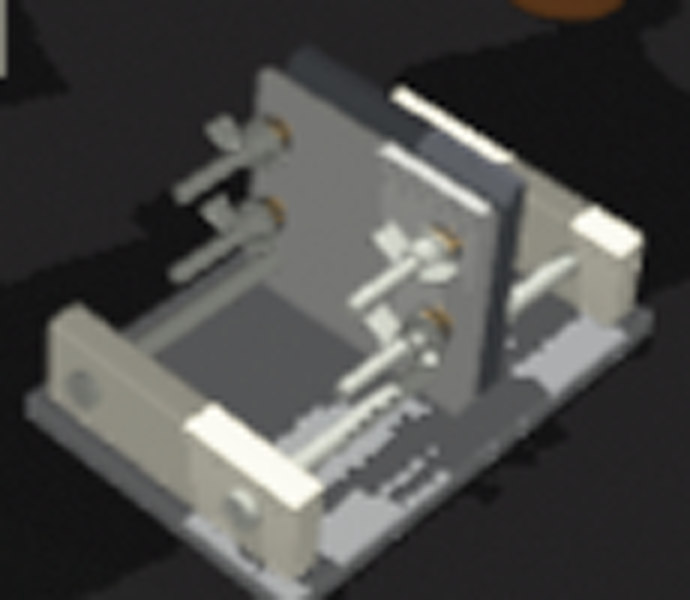

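View pics/c4.png

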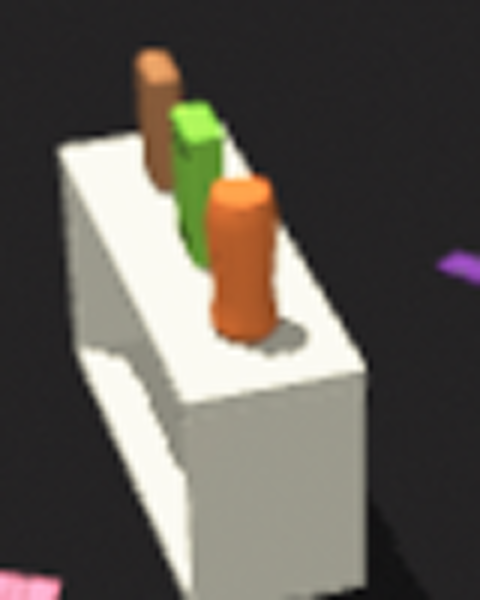

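```bash
python3 - <<'E'
from h import *
S=P("scene");D=P("side")
c2=lambda x,y:np.array([275+(x+.5)/6-.5,175+(y+.5)/6-.5]);c4=lambda x,y:np.array([200+(x+.5)/6-.5,150+(y+.5)/6-.5])
c1=lambda x,y:np.array([150+(x+.5)/7-.5,165+(y+.5)/7-.5]);c3=lambda x,y:np.array([260+(x+.5)/6-.5,235+(y+.5)/6-.5])
for p in [(160,90),(65,205),(640,303),(555,437)]: print("scene rack",onz(S,c2(*p),105).round(1))
for p in [(60,147),(185,403),(367,370)]: print("side rack",onz(D,c4(*p),105).round(1))
print("green",onz(S,c2(366,140),165),onz(D,c4(197,122),165),tri([(S,c2(366,140)),(D,c4(197,122))]))
print("orange top",onz(S,c2(218,73),167),onz(D,c4(243,192),167))
print("brown top",onz(S,c2(520,222),160),onz(D,c4(160,67),160))
# cell
for p in [(185,220),(487,240)]: print("scene endplate front top",onz(S,c1(*p),106).round(1))
for p in [(260,70),(490,212),(495,212),(305,48),(523,185)]: print("side plates",onz(D,c3(*p),106).round(1))
# base corners
for p in [(125,570),(490,610),(580,232)]: print("scene base",onz(S,c1(*p),10).round(1))
for p in [(30,400),(280,590),(650,315)]: print("side base",onz(D,c3(*p),10).round(1))
E
```

```text
scene rack [460.6  42.8]
scene rack [529.6  31.9]
scene rack [488.1 240.2]
scene rack [559.3 229.5]
side rack [490.1 244.6]
side rack [461.8  44.9]
side rack [531.4  34. ]
green [507.47842868 135.37360971] [509.76687965 138.09913591] (array([508.77823143, 135.66542481, 166.4401315 ]), array([ 0., -0.,  0.,  0.]))
orange top [500.18678368  76.73490654] [502.2457223   78.12510152]
brown top [517.60292602 195.80161658] [518.19031898 195.39218625]
scene endplate front top [ 596.1 -208.1]
scene endplate front top [ 564.1 -115.5]
side plates [ 550.6 -118.8]
side plates [ 578.6 -213.5]
side plates [ 580.1 -214.3]
side plates [ 570.6 -115.5]
side plates [ 595.6 -207.7]
scene base [ 668.5 -202.2]
scene base [634.3 -84.9]
scene base [ 471.7 -132.1]
side base [ 454.8 -136.1]
side base [ 487.6 -245.3]
side base [ 668.7 -200. ]
```

```bash
python3 -m crank '[[0,4.1,0,0,0,0,1],[0,4.1,0,0,0,0,1],[0,0,0,-1.9,0,1.7,1],[0,0,0,-1.9,0,1.7,1],[0,0,0,-1.9,0,1.7,1],[0,0,0,-1.9,0,1.7,1],[0,0,0,-1.9,0,1.7,1],[0,0,0,-1.9,0,1.7,1],[0,0,0,-1.9,0,1.7,1],[0,0,0,0,0,0,1]]'; python3 - <<'E'
from h import *
s,im=grab("wrist","w1"); print(s["eef_pos"],s["tcp_rot"]); np.save("w1.npy",np.r_[s["eef_pos"],s["tcp_rot"]])
M=P("wrist",s); print(proj(M,[508.8,136.7,165]),proj(M,[501,77.5,167]),proj(M,[574,-164,106]))
E
```

```text
clock: 0.98
eef_pos: [505.0, 140.8, 238.4]
tcp_rot: [-1.573, 0.006, -0.155]
contact_force: [0.2, -0.1, 0.1]
opening: 0.998
[504.99632683 140.83384397 238.42791013] [-1.57252947  0.00585743 -0.15513981]
[283.84269691 230.49091774] [285.41791412 309.80021681] [383.20730393 459.38309264]
```

View pics/w1.png

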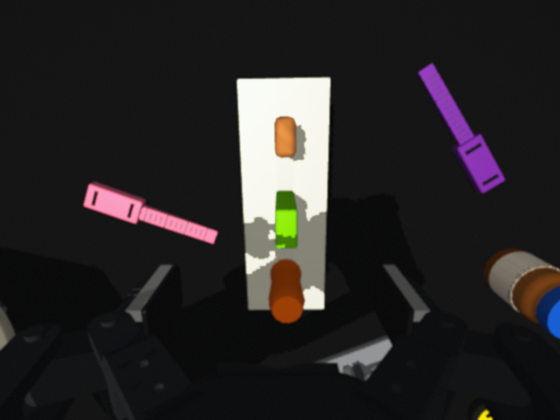

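```bash
python3 - <<'E'
from h import *
crop("w1",225,65,120,260,2.3,"w1c")
crop("w1",255,175,60,85,7,"w1d")
E
```

```text
(no output)
```

View pics/w1d.png

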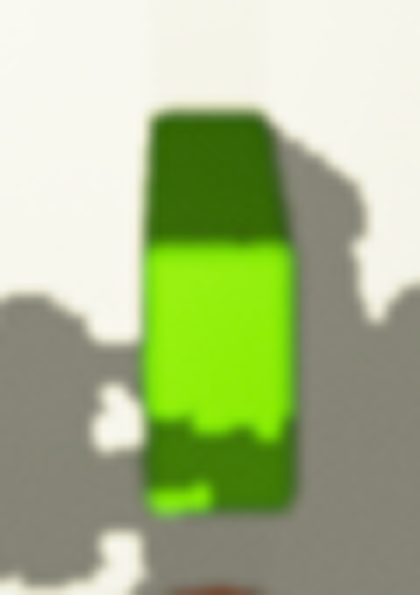

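View pics/w1c.png

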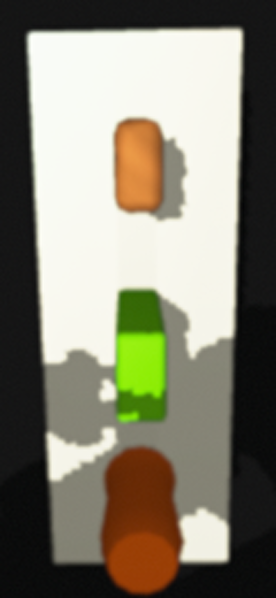

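```bash
python3 - <<'E'
from h import *
w=np.load("w1.npy");s=dict(eef_pos=w[:3],tcp_rot=w[3:]);M=P("wrist",s)
c=lambda x,y,ox,oy,f:np.array([ox+(x+.5)/f-.5,oy+(y+.5)/f-.5])
for p in [(147,243),(295,243),(147,512),(295,512),(221,378)]: print(onz(M,c(*p,255,175,7),165).round(1))
q=[onz(M,c(*p,225,65,2.3),105) for p in [(28,33),(241,29),(53,562),(229,562)]]
print(np.round(q,1),np.mean(q,0)); q=np.array(q)
for a,b in((2,0),(3,1)): d=q[a]*-1+q[b]; print(np.hypot(*d),np.degrees(np.arctan2(-d[0],d[1])))
for a,b in((0,1),(2,3)): d=q[b]-q[a]; print(np.hypot(*d),np.degrees(np.arctan2(d[1],d[0])))
E
```

```text
[505.6 152.2]
[519.4 150.1]
[501.4 125.2]
[515.6 123. ]
[510.5 137.8]
[[489.2 241.4]
 [558.9 231.7]
 [461.3  42.8]
 [532.   32.1]] [510.33055848 136.96607135]
200.533656649013 -8.00375513354455
201.4117878139046 -7.6735735404754015
70.3312036344834 -7.930382847297408
71.49613308778571 -8.632630184998948
```

```bash
python3 -m crank '[[0,-0.8,-0.34,0.58,0,-0.26,1],[0,0,0,0,1.5,0,1],[0,0,0,0,1.5,0,1],[0,0,0,0,1.5,0,1],[0,0,0,0,1.5,0,1],[0,0,0,0,1.5,0,0.5],[0,0,0,0,1.5,0,0],[0,0,0,0,1,0,0],[0,0,0,0,0,0,0],[0,0,0,0,0,0,0]]' 50; python3 - <<'E'
from h import *
s,im=grab("wrist","w2"); print(s["eef_pos"],s["tcp_rot"],s["opening"])
E
```

```text
clock: 1.87
eef_pos: [523.3, 127.6, 135.1]
tcp_rot: [-1.574, -0.011, -0.138]
contact_force: [0.3, 0.6, -0.5]
opening: 0.501
[523.33737013 127.63014612 135.08025711] [-1.57356402 -0.01136872 -0.13754587] 0.5005060594316734
```

View pics/w2.png

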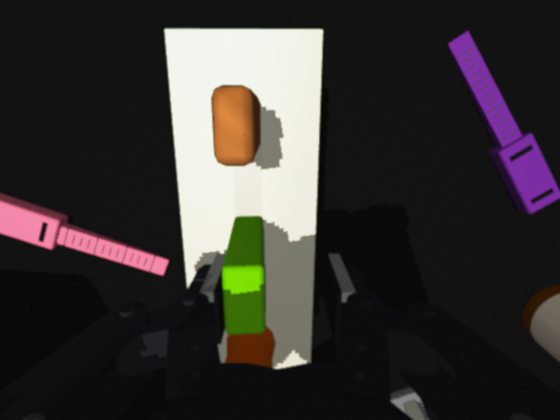

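```bash
python3 -m crank '[[0,0,0,0,0,0,0],[0,0,0.65,-0.5,0,0.3,0],[0,0,0,-0.5,0,0.3,0],[0,0,0,-0.4,0,0.2,0],[0,0,0,0,0.3,0,0],[0,0,0,0,0.3,0,0],[0,0,0,0,0.2,0,0],[0,0,0,0,0,0,0],[0,0,0,0,0,0,0],[0,0,0,0,0,0,0]]'; python3 - <<'E'
from h import *
s=r.sense(); print(s["eef_pos"],s["tcp_rot"],s["opening"],s["qvel"])
d=np.array([510.3,137.4,127])-s["eef_pos"]; print(R.from_euler("xyz",s["tcp_rot"]).inv().apply(d))
E
```

```text
clock: 2.75
eef_pos: [511.5, 139.3, 130.0]
tcp_rot: [-1.571, -0.005, -0.136]
contact_force: [-0.4, -0.0, 0.1]
opening: 0.498
[511.45550683 139.31929448 130.00833393] [-1.57125852 -0.00497975 -0.13611589] 0.4982972326649441 [-0.00054177  0.00254032  0.00168277 -0.00145954 -0.00253974  0.00044112]
[-0.89934821  3.00484369 -2.05695104]
```

```bash
python3 -m crank '[[0,0.2,0.28,-0.09,0.3,-0.2,0],[0,0,0,0,0,0,0],[0,0,0,0,0,0,0],[0,0,0,0,0,0,-1],[0,0,0,0,0,0,-1],[0,0,0,0,0,0,-1],[0,0,0,0,0,0,-1],[0,0,0,0,0,0,-1],[0,0,0,0,0,0,-1],[0,0,0,0,0,0,-1]]' 60; python3 - <<'E'
from h import *
s,im=grab("wrist","w3"); print(s["eef_pos"],s["tcp_rot"],s["opening"],s["contact_force"])
E
```

```text
clock: 3.58
eef_pos: [510.4, 136.9, 126.6]
tcp_rot: [-1.571, 0.001, -0.141]
contact_force: [0.3, -0.1, 0.6]
opening: 0.166
[510.3519476  136.89643769 126.62344437] [-1.57137642e+00  6.39040366e-04 -1.40587867e-01] 0.1662219390518103 [ 0.25577082 -0.05040131  0.58908347]
```

View pics/w3.png

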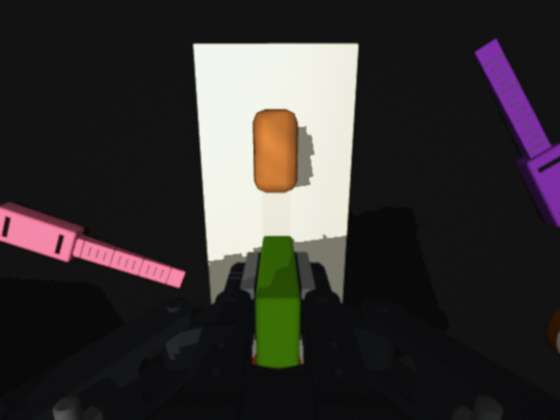

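```bash
python3 -m crank '[[0,0,0,0,-0.4,0,-1],[0,0,0,0,-0.6,0,-1],[0,0,0,0,-0.8,0,-1],[0,0,0,0,-0.8,0,-1],[0,0,0,0,-0.8,0,-1],[0,0,0,0,-0.8,0,-1],[0,0,0,0,-0.8,0,-1],[0,0,0,0,-0.8,0,-1],[0,0,0,0,-0.6,0,-1],[0,0,0,0,-0.2,0,-1]]'
```

```text
clock: 4.47
eef_pos: [510.6, 137.0, 200.7]
tcp_rot: [-1.571, -0.001, -0.141]
contact_force: [1.0, -1.2, -0.4]
opening: 0.167
```

```bash
python3 -m crank '[[0,0,0,0,-0.6,0,-1],[0,0,0,0,-1.2,0,-1],[0,0,0,0,-1.5,0,-1],[0,0,0,0,-1.5,0,-1],[0,0,0,0,-1.5,0,-1],[0,0,0,0,-1.5,0,-1],[0,0,0,0,-1.2,0,-1],[0,0,0,0,-0.6,0,-1],[0,0,0,0,-0.2,0,-1],[0,0,0,0,0,0,-1]]'; python3 - <<'E'
from h import *
s,im=grab("wrist","w4"); print(s["eef_pos"],s["tcp_rot"],s["opening"],s["contact_force"])
grab("side","s4");grab("scene","sc4")
E
```

```text
clock: 5.3
eef_pos: [508.8, 136.6, 304.1]
tcp_rot: [-1.572, 0.003, -0.141]
contact_force: [0.1, 0.5, -1.8]
opening: 0.169
[508.80816039 136.55289348 304.08018061] [-1.57243971  0.00314683 -0.14058828] 0.16946771493592278 [ 0.06842126  0.53170149 -1.79252014]
```

View pics/s4.png

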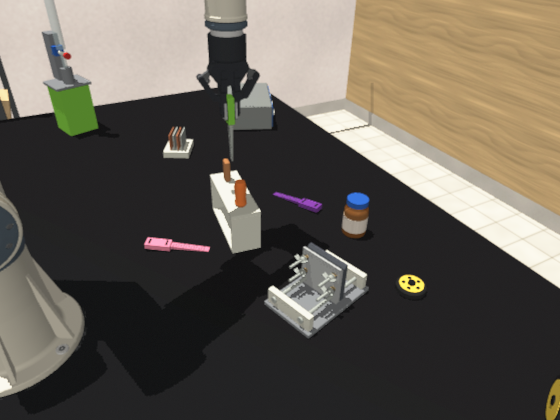

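View pics/sc4.png

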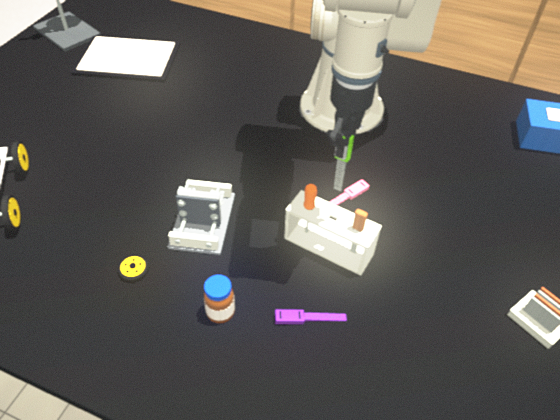

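```bash
python3 -m crank '[[0,-3,0,0,0,0,-1],[0,-6,0,0,0,0,-1],[0,-6,0,0,0,0,-1],[0,-6,0,0,0,0,-1],[0,-3,0,0,0,-1,-1],[0,0,0,-0.3,0,-2.2,-1],[0,0,0,-0.4,0,-2.8,-1],[0,0,0,-0.4,0,-2.8,-1],[0,0,0,-0.4,0,-2.8,-1],[0,0,0,-0.4,0,-2.8,-1]]'; python3 - <<'E'
from h import *
crop("s4",260,235,115,100,6,"c3b")
crop("sc4",150,165,110,95,7,"c1b")
E
```

```text
clock: 6.28
eef_pos: [528.3, -7.7, 293.7]
tcp_rot: [-1.567, 0.02, 0.308]
contact_force: [0.8, 0.2, -0.8]
opening: 0.17
```

View pics/c3b.png

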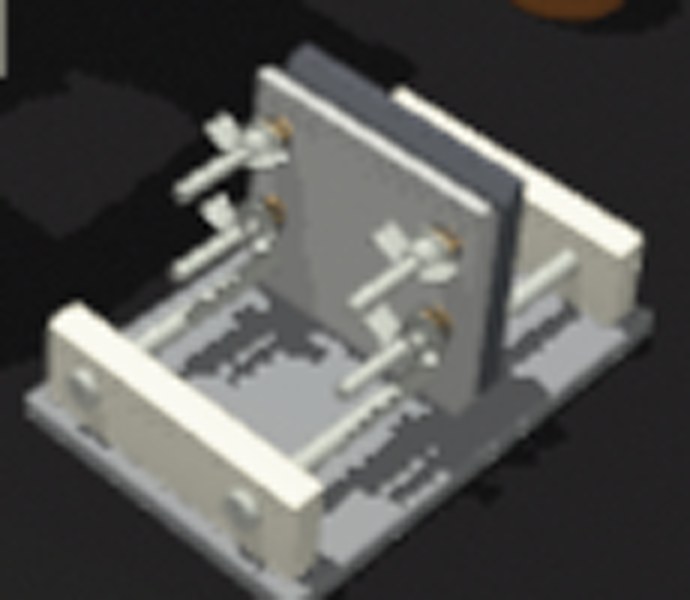

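View pics/c1b.png

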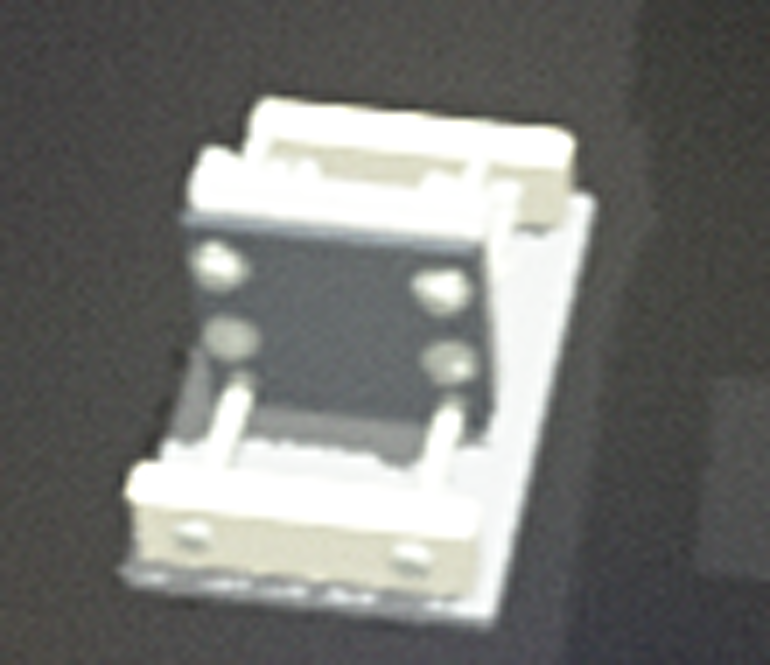

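```bash
python3 -m crank '[[0,0,-0.3,0,0,-2,-1],[0,0,-0.3,0,0,-1.8,-1],[0,0,-0.3,0,0,-1.4,-1],[0,0,-0.2,0,0,-1,-1],[0,0,0,0,0,-0.5,-1],[0,0,0,0,0,-0.2,-1],[0,0,0,0,0,0,-1],[0,0,0,0,0,0,-1],[0,0,0,0,0,0,-1],[0,0,0,0,0,0,-1]]'; python3 - <<'E'
from h import *
s,im=grab("wrist","w5"); print(s["eef_pos"],s["tcp_rot"],s["opening"],s["contact_force"]); np.save("w5.npy",np.r_[s["eef_pos"],s["tcp_rot"]])
crop("w5",140,200,270,200,2.9,"w5c")
E
```

```text
clock: 7.12
eef_pos: [547.3, -80.0, 287.2]
tcp_rot: [-1.563, 0.009, 0.304]
contact_force: [0.3, 0.1, -0.9]
opening: 0.163
[547.32255581 -80.00659319 287.2081953 ] [-1.56320711  0.00927009  0.30419094] 0.16349285012032505 [ 0.27706071  0.08146773 -0.92535723]
```

View pics/w5.png

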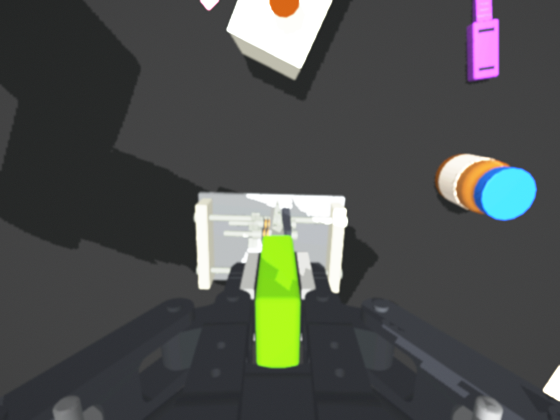

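```bash
python3 -m crank '[[-0.2,0,-0.2,0,0,-1.5,-1],[-0.2,0,-0.3,0,0,-2.2,-1],[0,0,0,0,0,-2.5,-1],[0,0,0,0,0,-2.5,-1],[0,0,0,0,0,-2,-1],[0,0,0,0,0,-1.5,-1],[0,0,0,0,0,-0.8,-1],[0,0,0,0,0,-0.3,-1],[0,0,0,0,0,0,-1],[0,0,0,0,0,0,-1]]'; python3 - <<'E'
from h import *
s,im=grab("wrist","w6"); print(s["eef_pos"],s["tcp_rot"],s["opening"],s["contact_force"]); np.save("w6.npy",np.r_[s["eef_pos"],s["tcp_rot"]])
M=P("wrist",s);u=proj(M,[573.5,-164,106]);print(u)
E
```

```text
clock: 8.0
eef_pos: [590.0, -213.2, 287.6]
tcp_rot: [-1.572, -0.002, 0.31]
contact_force: [-0.5, -0.4, -0.8]
opening: 0.163
[ 590.03738729 -213.1577645   287.60576693] [-1.57236533 -0.00171841  0.30997801] 0.1627320671701024 [-0.51095693 -0.41239287 -0.81871841]
[275.94229113 135.47222345]
```

View pics/w6.png

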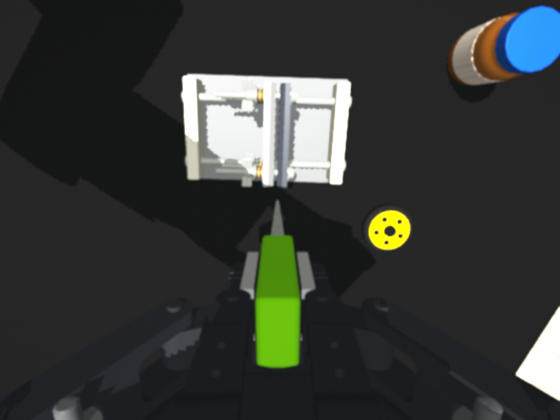

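Whole cell visible: plates around columns 262–290, rows 83–187; blade tip at (277,202).

```bash
python3 - <<'E'
from h import *
crop("w6",170,65,200,150,4,"w6c")
crop("w6",255,75,45,75,8,"w6d")
crop("w6",255,140,45,75,8,"w6e")
E
```

```text
(no output)
```

View pics/w6c.png

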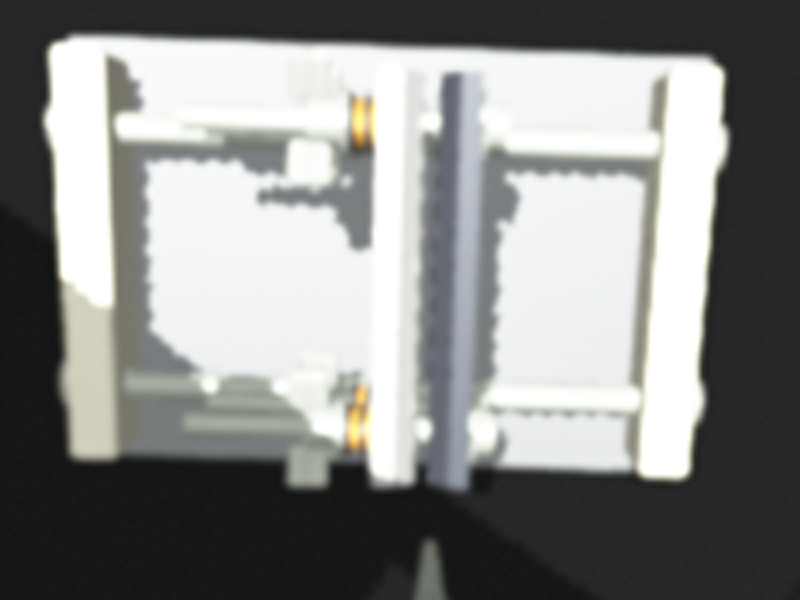

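View pics/w6d.png

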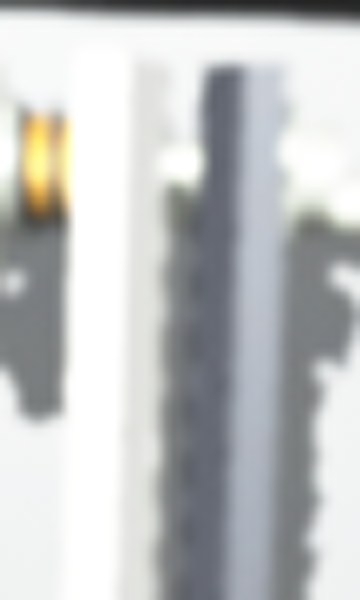

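View pics/w6e.png

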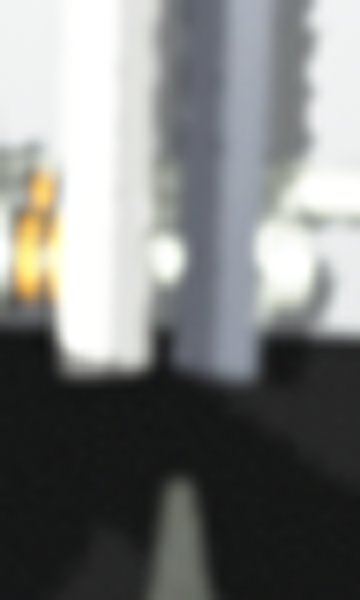

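```bash
python3 - <<'E'
from h import *
w=np.load("w6.npy");s=dict(eef_pos=w[:3],tcp_rot=w[3:]);M=P("wrist",s)
c=lambda x,y,ox,oy,f:np.array([ox+(x+.5)/f-.5,oy+(y+.5)/f-.5])
d=lambda x,y:c(x,y,255,75,8); e=lambda x,y:c(x,y,255,140,8)
def show(n,L,z):
    q=np.array([onz(M,p,z) for p in L]);print(n,q.round(1).tolist(),"mean",q.mean(0).round(2));return q
A=show("far flat",[d(70,60),d(132,60),d(245,65),d(287,65)],106)
B=show("near flat",[e(62,375),e(112,378),e(215,383),e(260,383)],106)
mid=(A.mean(0)+B.mean(0))/2
v=A.mean(0)-B.mean(0);print("mid",mid,np.hypot(*v),np.degrees(np.arctan2(-v[0],v[1])))
v=(A[1]+A[2]-B[1]-B[2])/2;print("mouth mid",(A[1]+A[2]+B[1]+B[2])/4,np.hypot(*v),np.degrees(np.arctan2(-v[0],v[1])))
for i in range(4): v=A[i]-B[i];print(np.hypot(*v),np.degrees(np.arctan2(-v[0],v[1])))
show("inner100",[d(165,65),d(205,65)],100);show("inner100",[e(153,300),e(178,300)],100)
# base corners / end blocks top z=46: crop c
f=lambda x,y:c(x,y,170,65,4)
q=show("base",[f(70,37),f(715,60)],10)
q=show("blocks L outer, R outer top",[f(52,45),f(70,458),f(722,68),f(690,478)],46)
v=q[0]-q[1];print(np.hypot(*v),np.degrees(np.arctan2(-v[0],v[1])));v=q[2]-q[3];print(np.hypot(*v),np.degrees(np.arctan2(-v[0],v[1])))
v=q[2]-q[0];print(np.hypot(*v),np.degrees(np.arctan2(v[1],v[0])))
print("tip px",e(181,480)," expected",proj(M,w[:3]+R.from_euler('xyz',w[3:]).apply([0,111.6,0])))
# triangulate tip on z plane
print(onz(M,e(181,480),w[2]-111.6))
# old views
S=P("scene");D=P("side")
c3=lambda x,y:c(x,y,260,235,6);c1=lambda x,y:c(x,y,150,165,7)
for p in [(262,68),(492,210)]: print("side press outer",onz(D,c3(*p),106).round(1))
for p in [(305,43),(523,182)]: print("side end outer?",onz(D,c3(*p),106).round(1))
for p in [(185,218),(490,245)]: print("scene end outer",onz(S,c1(*p),106).round(1))
E
```

```text
far flat [[548.4, -122.7], [555.0, -120.6], [567.3, -117.2], [571.8, -115.8]] mean [ 560.65 -119.08]
near flat [[575.6, -214.7], [581.6, -213.2], [593.8, -210.0], [599.1, -208.3]] mean [ 587.53 -211.54]
mid [ 574.09106263 -165.3134855 ] 96.28881807484487 16.211896514712134
mouth mid [ 574.44513774 -165.24953996] 96.39493730415482 15.969636586363263
95.94057193860404 16.47265136503319
96.341140048765 15.98310597717964
96.4487398808735 15.95618222222544
96.42828561635372 16.43681282935054
inner100 [[558.6, -119.5], [562.9, -118.1]] mean [ 560.74 -118.79]
inner100 [[583.7, -203.5], [586.7, -202.6]] mean [ 585.21 -203.05]
base [[455.0, -134.5], [636.6, -82.9]] mean [ 545.76 -108.71]
blocks L outer, R outer top [[460.8, -138.8], [491.1, -246.4], [633.1, -89.7], [665.1, -197.0]] mean [ 562.52 -167.97]
111.77256001437041 15.727128123577598
111.97677762610193 16.59740940108355
179.1429936231675 15.927340758867974
tip px [277.1875 199.5625]  expected [276.97500691 209.49495472]
[ 587.9908385  -205.59194372]
side press outer [ 551.8 -118.1]
side press outer [ 579.8 -213.1]
side end outer? [ 572.  -113.1]
side end outer? [ 596.5 -206.5]
scene end outer [ 595.3 -208.6]
scene end outer [ 565.6 -113.6]
```

```bash
python3 -m crank '[[0,0.8,0,0,0,0,-1],[0,0.75,0,0,0,0,-1],[0,0,0,-0.05,0,0.6,-1],[0,0,0,-0.05,0,1,-1],[0,0,0,-0.05,0,1.2,-1],[0,0,0,0,0,1,-1],[0,0,0,0,0,0.6,-1],[0,0,0,0,0,0.2,-1],[0,0,0,0,0,0,-1],[0,0,0,0,0,0,-1]]'; cat > g.py <<'E'
from h import *
s=r.sense(); print(s["clock"],s["eef_pos"].round(2),s["tcp_rot"].round(4),s["contact_force"].round(2),s["wrist_torque"].round(3),round(s["opening"],3))
R0=R.from_euler("xyz",s["tcp_rot"]); d=np.array([574.4,-165.3,0])-s["eef_pos"]; d[2]=0
print("shift mm tool",R0.inv().apply(d).round(2))
Rt=R.from_euler("xyz",[-np.pi/2,0,np.radians(16.2)]);print("turn deg",np.degrees((R0.inv()*Rt).as_rotvec()).round(2),"tip depth",106-(s["eef_pos"][2]-111.6))
E
python3 g.py
```

```text
clock: 8.88
eef_pos: [573.0, -159.3, 288.4]
tcp_rot: [-1.571, -0.002, 0.285]
contact_force: [0.3, -0.7, -0.1]
opening: 0.171
8.8833 [ 573.05 -159.35  288.39] [-1.5712 -0.0022  0.2853] [ 0.29 -0.71 -0.14] [-0.001  0.014  0.015] 0.171
shift mm tool [-0.38  0.   -6.09]
turn deg [0.02 0.15 0.13] tip depth -70.7903115302727
```

Correct, then descend 50 mm to check above the mouth.

```bash
python3 -m crank '[[0,0.15,0.13,-0.04,0,-0.5,-1],[0,0,0,0,0,0,-1],[0,0,0,0,0.5,0,-1],[0,0,0,0,0.8,0,-1],[0,0,0,0,0.8,0,-1],[0,0,0,0,0.8,0,-1],[0,0,0,0,0.8,0,-1],[0,0,0,0,0.4,0,-1],[0,0,0,0,0,0,-1],[0,0,0,0,0,0,-1]]'; python3 g.py; python3 - <<'E'
from h import *
grab("side","s7");grab("scene","sc7");grab("wrist","w7")
crop("s7",270,200,100,110,5,"s7c");crop("sc7",150,130,100,100,6,"sc7c")
E
```

```text
clock: 9.72
eef_pos: [573.7, -166.5, 240.8]
tcp_rot: [-1.57, 0.003, 0.28]
contact_force: [0.5, -0.5, -0.4]
opening: 0.17
9.7167 [ 573.68 -166.49  240.84] [-1.5703  0.0028  0.2804] [ 0.54 -0.46 -0.42] [-0.003 -0.002  0.032] 0.17
shift mm tool [ 1.03 -0.    0.95]
turn deg [-0.03 -0.13 -0.16] tip depth -23.244262971687192
```

View pics/s7c.png

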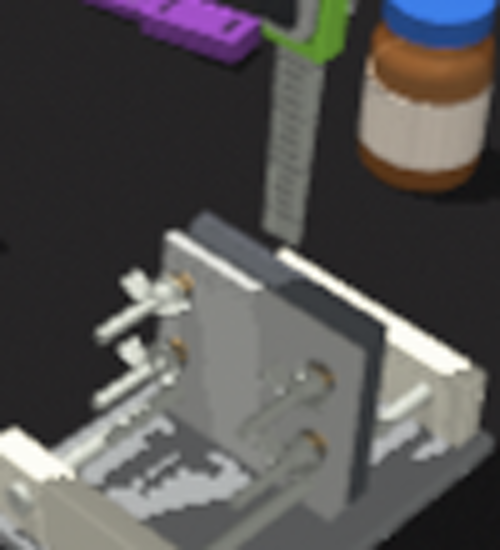

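View pics/sc7c.png

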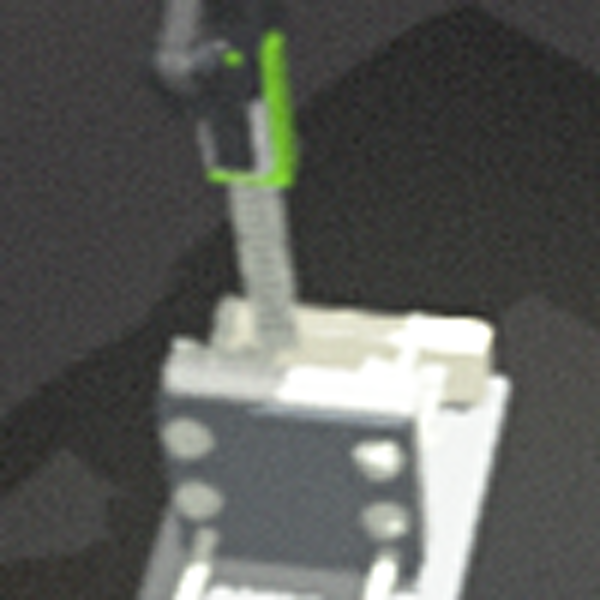

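View pics/w7.png

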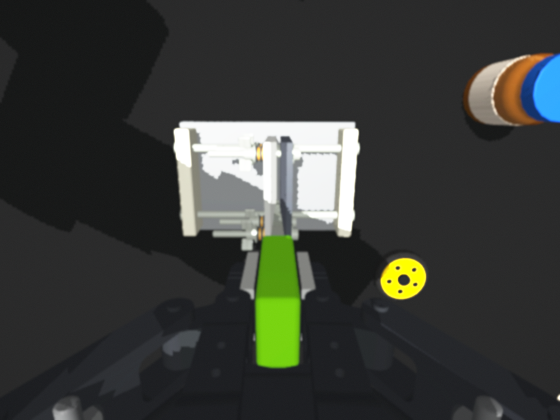

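```bash
python3 - <<'E'
from h import *
S=P("scene");D=P("side")
c=lambda x,y,ox,oy,f:np.array([ox+(x+.5)/f-.5,oy+(y+.5)/f-.5])
R0=R.from_euler("xyz",[-1.5703,.0028,.2804]);t=np.array([573.68,-166.49,240.84])
tip=t+R0.apply([0,111.6,0]);top=t+R0.apply([0,21.6,0]);print(tip)
for n,M,a,b in(("scene",S,c(278,352,150,130,6),c(256,180,150,130,6)),("side",D,c(282,240,270,200,5),c(301,57,270,200,5))):
    print(n,"tip",a,proj(M,tip),"root",b,proj(M,top), "mouth c",proj(M,[574.4,-165.3,106]),"tip +1mm x",proj(M,tip+[1,0,0]))
print(tri([(S,c(278,352,150,130,6)),(D,c(282,240,270,200,5))]))
E
```

```text
[ 573.36439574 -166.52324881  129.24045122]
scene tip [195.91666667 188.25      ] [196.16404789 187.73839419] root [192.25       159.58333333] [192.10848858 158.35323501] mouth c [197.38135536 195.27365089] tip +1mm x [195.94709778 188.03549731]
side tip [326.  247.6] [326.22722272 247.29897493] root [329.8 211. ] [330.30927268 208.80695746] mouth c [325.37341583 255.98855012] tip +1mm x [326.65746664 247.15186399]
(array([ 573.55741719, -166.45666433,  128.16392999]), array([ 0.3, -0.1,  0.2,  0.1]))
```

```bash
python3 -m crank '[[0,-0.1,-0.15,0.1,0,0.1,-1],[0,0,0,0,0,0,-1],[0,0,0,0,0.3,0,-1],[0,0,0,0,0.4,0,-1],[0,0,0,0,0.4,0,-1],[0,0,0,0,0.4,0,-1],[0,0,0,0,0.4,0,-1],[0,0,0,0,0.3,0,-1],[0,0,0,0,0,0,-1],[0,0,0,0,0,0,-1]]'; python3 g.py
```

```text
clock: 10.7
eef_pos: [575.6, -165.2, 218.5]
tcp_rot: [-1.572, -0.003, 0.283]
contact_force: [-0.1, 0.9, -2.1]
opening: 0.168
10.7 [ 575.57 -165.24  218.54] [-1.5722 -0.0032  0.2827] [-0.05  0.9  -2.07] [-0.019  0.012  0.021] 0.168
shift mm tool [-1.14 -0.    0.27]
turn deg [ 0.08 -0.    0.18] tip depth -0.9393622885819184
```

```bash
python3 -m crank '[[0,0,0.12,-0.09,0,0,-1],[0,0,0,0,0,0,-1],[0,0,0,0,0.3,0,-1],[0,0,0,0,0.3,0,-1],[0,0,0,0,0.3,0,-1],[0,0,0,0,0.3,0,-1],[0,0,0,0,0.3,0,-1],[0,0,0,0,0.2,0,-1],[0,0,0,0,0,0,-1],[0,0,0,0,0,0,-1]]'; python3 g.py
```

```text
clock: 11.53
eef_pos: [574.6, -165.7, 199.9]
tcp_rot: [-1.572, -0.001, 0.283]
contact_force: [-0.6, -0.6, -1.1]
opening: 0.169
11.5333 [ 574.6  -165.67  199.86] [-1.5724e+00 -8.0000e-04  2.8260e-01] [-0.62 -0.62 -1.14] [-0.026 -0.013 -0.053] 0.169
shift mm tool [-0.09 -0.    0.41]
turn deg [ 0.09 -0.01  0.05] tip depth 17.741697523087225
```

```bash
cat > f.py <<'E'
from h import *
F=[];Z=[];T=[]
for i in range(8):
    s=r.sense();F.append(s["contact_force"]);Z.append(s["eef_pos"]);T.append(s["wrist_torque"]);cams.grab_frame("side")
F=np.array(F);print("F",F.mean(0).round(2),"sd",F.std(0).round(2),"T",np.mean(T,0).round(3),"pos",np.mean(Z,0).round(2),"depth",round(217.6-np.mean(Z,0)[2],2))
E
python3 f.py; python3 g.py
python3 -m crank '[[0.09,0,0,0,0.2,0,-1],[0,0,0,0,0.2,0,-1],[0,0,0,0,0.2,0,-1],[0,0,0,0,0.2,0,-1],[0,0,0,0,0.1,0,-1],[0,0,0,0,0,0,-1],[0,0,0,0,0,0,-1],[0,0,0,0,0,0,-1],[0,0,0,0,0,0,-1],[0,0,0,0,0,0,-1]]';python3 f.py; python3 g.py
```

```text
F [ 0.02  0.08 -1.13] sd [0.57 0.47 0.35] T [ 0.007  0.014 -0.005] pos [ 574.7  -165.72  200.11] depth 17.49
11.9333 [ 574.74 -165.74  200.26] [-1.5727e+00 -1.3000e-03  2.8270e-01] [-0.37 -0.24 -1.14] [ 0.046 -0.053 -0.016] 0.17
shift mm tool [-0.2  -0.    0.52]
turn deg [ 0.11 -0.01  0.07] tip depth 17.340169407533864
clock: 12.77
eef_pos: [574.6, -165.8, 190.1]
tcp_rot: [-1.571, -0.001, 0.283]
contact_force: [-0.7, 0.0, -2.0]
opening: 0.171
F [-0.58 -0.22 -1.26] sd [0.27 0.47 0.39] T [ 0.012  0.042 -0.001] pos [ 574.58 -165.75  190.11] depth 27.49
13.1667 [ 574.57 -165.75  190.09] [-1.5708e+00 -9.0000e-04  2.8260e-01] [-0.13  0.97 -1.1 ] [0.007 0.056 0.037] 0.169
shift mm tool [-0.04 -0.    0.48]
turn deg [-0.   -0.01  0.05] tip depth 27.512110380999133
```

```bash
python3 -m crank '[[0,0,0,0,0.1,0,-1],[0,0,0,0,0.2,0,-1],[0,0,0,0,0.2,0,-1],[0,0,0,0,0.1,0,-1],[0,0,0,0,0,0,-1],[0,0,0,0,0,0,-1],[0,0,0,0,0,0,-1],[0,0,0,0,0,0,-1],[0,0,0,0,0,0,-1],[0,0,0,0,0,0,-1]]';python3 f.py; python3 g.py
```

```text
clock: 14.0
eef_pos: [574.5, -165.9, 183.5]
tcp_rot: [-1.571, -0.001, 0.283]
contact_force: [-1.0, 0.7, -1.0]
opening: 0.168
F [-0.45  0.39 -1.1 ] sd [0.7  0.43 0.44] T [-0.017  0.104 -0.012] pos [ 574.51 -165.86  183.55] depth 34.05
14.4 [ 574.51 -165.86  183.54] [-1.5709e+00 -7.0000e-04  2.8260e-01] [-0.85  0.8  -0.49] [ 0.     0.099 -0.062] 0.168
shift mm tool [ 0.05 -0.    0.57]
turn deg [ 0.01 -0.01  0.04] tip depth 34.055700181887886
```

```bash
python3 -m crank '[[0,0,0,0,0.1,0,-1],[0,0,0,0,0.15,0,-1],[0,0,0,0,0.15,0,-1],[0,0,0,0,0.1,0,-1],[0,0,0,0,0,0,-1],[0,0,0,0,0,0,-1],[0,0,0,0,0,0,-1],[0,0,0,0,0,0,-1],[0,0,0,0,0,0,-1],[0,0,0,0,0,0,-1]]';python3 f.py; python3 g.py
```

```text
clock: 15.23
eef_pos: [574.8, -166.0, 178.7]
tcp_rot: [-1.571, -0.001, 0.283]
contact_force: [-0.5, 0.2, 0.8]
opening: 0.17
F [-0.47 -0.26  0.51] sd [0.18 0.32 0.52] T [-0.032  0.15  -0.013] pos [ 574.8  -166.02  178.68] depth 38.92
15.6333 [ 574.81 -166.01  178.69] [-1.5714e+00 -1.3000e-03  2.8250e-01] [0.31 0.28 1.25] [-0.004  0.169  0.011] 0.166
shift mm tool [-0.19 -0.    0.79]
turn deg [ 0.04 -0.01  0.08] tip depth 38.910953554498946
```

```bash
python3 -m crank '[[0,0,0,0,0.1,0.03,-1],[0,0,0,0,0.15,0,-1],[0,0,0,0,0.1,0,-1],[0,0,0,0,0.1,0,-1],[0,0,0,0,0,0,-1],[0,0,0,0,0,0,-1],[0,0,0,0,0,0,-1],[0,0,0,0,0,0,-1],[0,0,0,0,0,0,-1],[0,0,0,0,0,0,-1]]';python3 f.py; python3 g.py
```

```text
clock: 16.47
eef_pos: [575.3, -165.9, 174.4]
tcp_rot: [-1.572, -0.003, 0.283]
contact_force: [0.0, -0.1, 2.5]
opening: 0.166
F [-0.8  -0.17  1.88] sd [0.6  0.48 0.37] T [-0.032  0.158  0.014] pos [ 575.35 -165.89  174.47] depth 43.13
16.8667 [ 575.36 -165.88  174.46] [-1.5723 -0.0026  0.2826] [-0.54  0.73  1.26] [0.007 0.168 0.005] 0.167
shift mm tool [-0.76 -0.    0.83]
turn deg [ 0.08 -0.01  0.15] tip depth 43.136729799209974
```

```bash
python3 -m crank '[[0.06,0,0.12,-0.03,0.1,0.03,-1],[0,0,0,0,0.15,0,-1],[0,0,0,0,0.15,0,-1],[0,0,0,0,0.1,0,-1],[0,0,0,0,0,0,-1],[0,0,0,0,0,0,-1],[0,0,0,0,0,0,-1],[0,0,0,0,0,0,-1],[0,0,0,0,0,0,-1],[0,0,0,0,0,0,-1]]';python3 f.py; python3 g.py
```

```text
clock: 17.7
eef_pos: [575.8, -165.9, 169.8]
tcp_rot: [-1.572, -0.002, 0.283]
contact_force: [-1.0, 0.4, 3.4]
opening: 0.166
F [-0.53 -0.2   3.67] sd [0.37 0.48 0.37] T [-0.028  0.155  0.01 ] pos [ 575.78 -165.86  169.81] depth 47.79
18.1 [ 575.74 -165.87  169.78] [-1.5721 -0.0019  0.2826] [-1.03 -0.47  4.1 ] [-0.042  0.156 -0.031] 0.171
shift mm tool [-1.13 -0.    0.92]
turn deg [ 0.07 -0.01  0.11] tip depth 47.81639056067203
```

```bash
python3 -m crank '[[0.05,0,0.1,0,0.1,0,-1],[0,0,0,0,0.07,0,-1],[0,0,0,0,0,0,-1],[0,0,0,0,0,0,-1],[0,0,0,0,0,0,-1],[0,0,0,0,0,0,-1],[0,0,0,0,0,0,-1],[0,0,0,0,0,0,-1],[0,0,0,0,0,0,-1],[0,0,0,0,0,0,-1]]';python3 f.py; python3 g.py; python3 - <<'E'
from h import *
grab("side","s9");grab("scene","sc9");grab("wrist","w9")
crop("s9",260,200,115,125,4.8,"s9c");crop("sc9",140,130,110,110,5.4,"sc9c")
E
```

```text
clock: 18.93
eef_pos: [576.0, -165.9, 168.3]
tcp_rot: [-1.571, -0.001, 0.283]
contact_force: [-1.4, 0.1, 4.9]
opening: 0.169
F [-0.63 -0.32  4.52] sd [0.45 0.34 0.5 ] T [-0.023  0.156 -0.036] pos [ 576.02 -165.92  168.32] depth 49.28
19.3333 [ 576.01 -165.9   168.29] [-1.5714e+00 -5.0000e-04  2.8260e-01] [-1.09 -0.36  4.45] [-0.033  0.202 -0.005] 0.169
shift mm tool [-1.38 -0.    1.03]
turn deg [ 0.03 -0.01  0.03] tip depth 49.30863838425816
```

View pics/s9c.png

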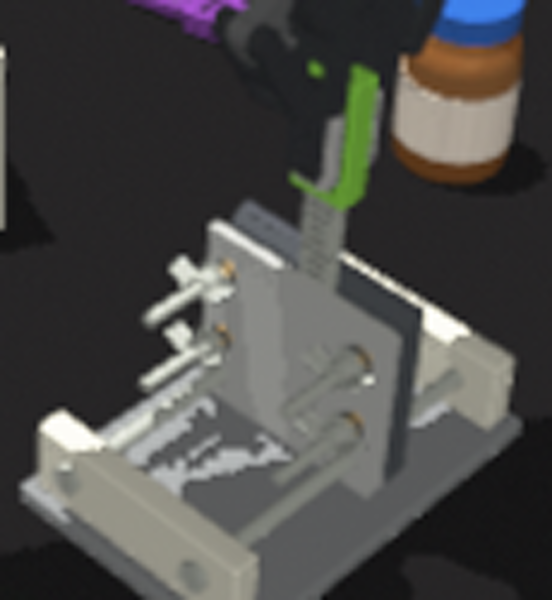

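View pics/sc9c.png

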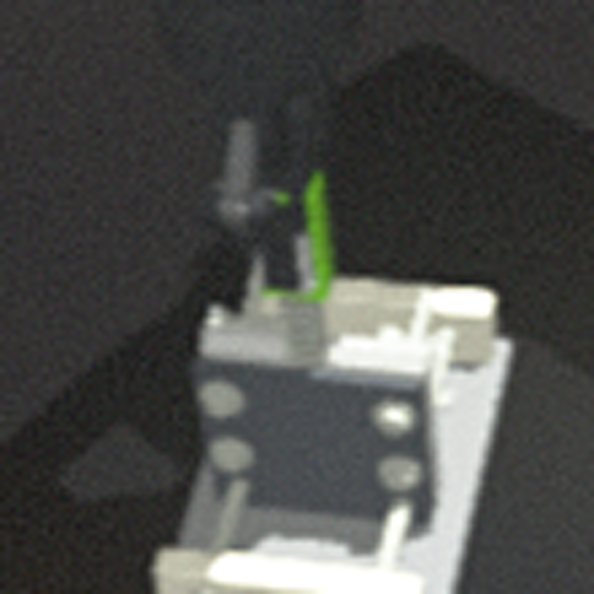

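View pics/w9.png

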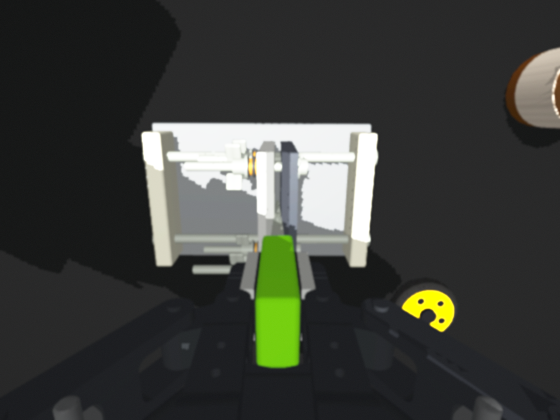

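View pics/sc9.png

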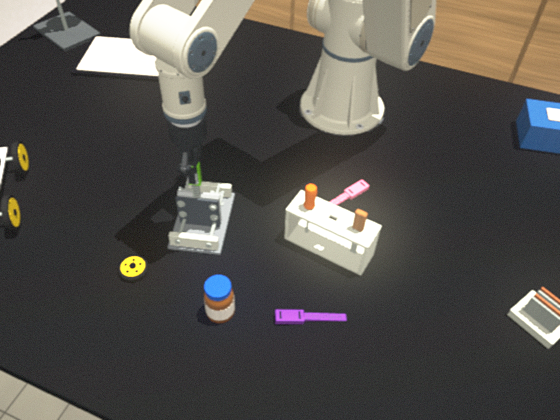

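```bash
python3 - <<'E'
from h import *
S=P("scene");D=P("side")
c=lambda x,y,ox,oy,f:np.array([ox+(x+.5)/f-.5,oy+(y+.5)/f-.5])
t=np.array([576.02,-165.92,168.32]);top=t-[0,0,21.6]
R0=R.from_euler("z",16.2,degrees=True)
# handle bottom corners: side cam sees -x,+-y and -y corners
for n,M in(("scene",S),("side",D)):
    for sx in(-1,1):
        for sy in(-1,1):
            p=proj(M,top+R0.apply([7.5*sx,14*sy,0]))
            o,f=((140,130),5.4) if n=="scene" else((260,200),4.8)
            print(n,sx,sy,((p-o+.5)*f-.5).round())
E
```

```text
scene -1 -1 [270. 273.]
scene -1 1 [337. 280.]
scene 1 -1 [262. 299.]
scene 1 1 [329. 306.]
side -1 -1 [343. 216.]
side -1 1 [289. 184.]
side 1 -1 [367. 200.]
side 1 1 [314. 169.]
```

```bash
python3 - <<'E'
from h import *
S=P("scene");D=P("side")
R7=R.from_euler("xyz",[-1.5703,.0028,.2804]);t7=np.array([573.68,-166.49,240.84])
for n,M,o,f in(("scene",S,(150,130),6),("side",D,(270,200),5)):
    for a,b in((1,-1),(1,1),(-1,-1),(-1,1)):
        p=proj(M,t7+R7.apply([7.5*a,21.6,14*b])); print(n,a,b,((p-o+.5)*f-.5).round())
t=np.array([576,-165.9,146.7]);print(proj(S,t+[0,0,1])-proj(S,t),proj(D,t+[0,0,1])-proj(D,t))
for n,src,x,y,w,h in(("A","s7",310,190,40,40),("B","s9",310,215,40,40),("C","sc7",175,140,40,40),("D","sc9",175,165,40,40)): crop(src,x,y,w,h,9,n)
a=[cv2.imread(f"pics/{k}.png") for k in "ABCD"]
cv2.imwrite("pics/cmp.png",np.vstack([np.hstack(a[:2]),np.hstack(a[2:])])[:720] if 0 else cv2.resize(np.vstack([np.hstack(a[:2]),np.hstack(a[2:])]),(600,600)))
E
```

```text
scene 1 -1 [211. 183.]
scene 1 1 [290. 191.]
scene -1 -1 [221. 154.]
scene -1 1 [299. 162.]
side 1 -1 [346.  54.]
side 1 1 [288.  23.]
side -1 -1 [320.  70.]
side -1 1 [261.  38.]
[-0.04322649 -0.31566997] [ 0.04311069 -0.41124117]
```

View pics/cmp.png

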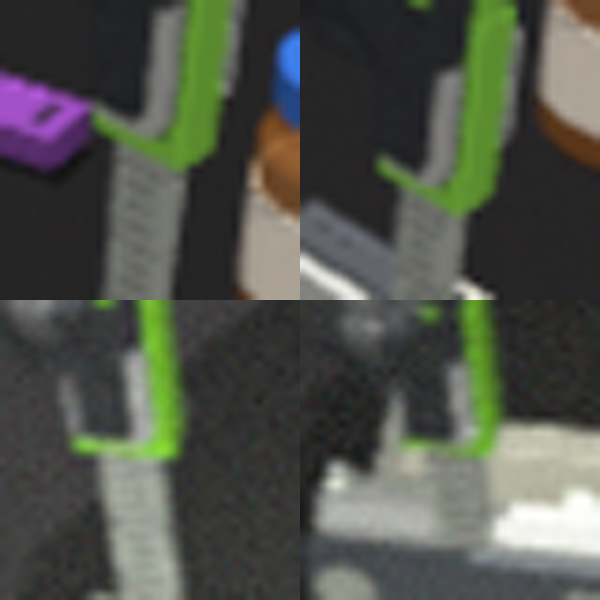

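```bash
python3 - <<'E'
from rig import r,order
s=r.sense();print(s["clock"],s["contact_force"],s["eef_pos"])
print(order.sign_off())
E
```

```text
19.4833 [-0.21475196  0.63364599  4.841196  ] [ 576.035246   -165.91423325  168.30643509]
the job is handed in; nothing more can be done
None
```

I took the lime-green gauge out of the middle rack slot and slid it down into the plate gap, about 1 mm from midway between the bolts. I handed the job in at 19.5 s, still holding the gauge by its handle.

**Depth and snugness:** The tip is about 49 mm below the plates' top edges. The push first rose between 34 and 39 mm down. A straight-line fit puts first touch near 34.4 mm, so the blade is about 15 mm past it. The downward push is about 5.6 N after taking off the gauge's weight. It grew about 0.36 N per mm, which matches a snug fit. I estimated the force on each plate (about 4.5 N) from the depth past first touch; it was not measured.

**Position:** The gauge is upright to within about 0.1°. In the last pictures only the blade is in the gap, and the rack tools, jar and wheel look undisturbed.

**Disagreements:**
- The handle's underside sits 1–2 pixels higher in the fixed cameras than calculated. This was the same before and after insertion, so I take it as a calibration offset rather than slip. The absolute tip depth could be a few mm off, but the depth past first touch is not affected.
- A steady sideways moment of about 0.15 N·m remained. That is about 1 N, consistent with friction as the cell slides on its rods.
- The arm also drifted about 1.5 mm across the gap during insertion.

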